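# Tidy the TV console: pile the remotes, nest the cups

## Task

Tidy the TV console: pile the three remotes flat, buttons up, in the middle of the ceramic tray and lengthwise along it, the longest at the bottom, the middle-sized one on it and the shortest on top, each centred on the one below. Stand the pink pen cup upright in the middle of the copper coaster, and stand the slim steel tumbler upright inside the pen cup. Do not shift the plant, the glasses case or the candle.

Things in the scene. Friction and masses are not known exactly. Their poses are not given: they have to be found in the camera images.
- tray: Pale grey-green ceramic tray, low open rectangle 214 x 130 mm outside (x long, y short), 22 mm high, walls 6 mm, floor 6 mm thick (so inside 202 x 118 mm, walls 16 mm above the inner floor). Origin: centre of its underside on the quartz top. It is fixed.
- coaster: Round copper-tone steel coaster, 100 mm diameter, 6 mm thick, flat top. Origin: centre of its underside. It is fixed.
- remote_long: The longest black remote control, a flat bar 160 x 46 x 20 mm (x long, y wide, z up), grey buttons on its top face. Origin: centre of its underside. Lies flat, buttons up, loose on the quartz top.
- remote_mid: The middle-sized black remote control, a flat bar 115 x 40 x 17 mm (x long, y wide, z up), grey buttons on its top face. Origin: centre of its underside. Lies flat, buttons up, loose on the quartz top.
- remote_short: The shortest black remote control, a flat bar 75 x 34 x 14 mm (x long, y wide, z up), grey buttons on its top face. Origin: centre of its underside. Lies flat, buttons up, loose on the quartz top.
- pen_cup: Pale pink silicone pen cup, empty, straight round, 66 mm outside diameter, 80 mm high, wall 4 mm (inside 58 mm), floor 5 mm thick. Behaves as a rigid cup. Stands upright, loose. Origin: centre of its underside, z up.
- tumbler: Slim plain steel tumbler, empty, straight round, 44 mm outside diameter, 120 mm high, wall 3 mm, floor 4 mm thick. Stands upright, loose. Inside the pen cup it stands 45 mm above the cup's rim. Origin: centre of its underside, z up.
- plant: Bystander: small succulent in a terracotta pot, 76 mm across and 65 mm high, leaves to 120 mm. Loose. Origin: centre of its underside.
- glasses_case: Bystander: blue spectacles case 155 x 58 x 38 mm (x long). Loose. Origin: centre of its underside.
- candle: Bystander: amber glass candle jar with a wooden lid, 73 mm across, 82 mm high. Loose. Origin: centre of its underside.
There are look-alikes about, which are no part of the job. What is shaped like the remote_mid but blue or red is not meant.

How it is judged:
At the end, for the whole second after the job is handed in: Remotes flat, buttons up, within 15 deg of the tray's length: longest on the tray floor (centre within 15 mm), middle on it, shortest on top (each within 12 mm). Cup upright on the coaster (12 mm), tumbler upright on the cup's inner floor (10 mm). All released and at rest (horizontal distance between remote_long and tray below 0.015 m and z of remote_long in the frame of tray between 0.002 and 0.01 m and angle between each of remote_long, remote_mid, remote_short, pen_cup, tumbler's own z axis and vertical below 0.1 rad and linear speed of each of remote_long, remote_mid, remote_short, pen_cup, tumbler below 0.02 m/s and angular speed of each of remote_long, remote_mid, remote_short, pen_cup, tumbler below 0.2 rad/s and angle between the x axis of each of remote_long, remote_mid, remote_short and the x axis of tray, either way round below 0.26 rad and horizontal distance between remote_mid and remote_long below 0.012 m and z of remote_mid in the frame of remote_long between 0.016 and 0.024 m and horizontal distance between remote_short and remote_mid below 0.012 m and z of remote_short in the frame of remote_mid between 0.013 and 0.021 m and horizontal distance between pen_cup and coaster below 0.012 m and z of pen_cup in the frame of coaster between 0.002 and 0.01 m and horizontal distance between tumbler and pen_cup below 0.01 m and z of tumbler in the frame of pen_cup between 0.001 and 0.009 m); the robot touches nothing.
It fails at once if the plant is shifted more than 25 mm or tipped (distance of plant from where it was at the start of the episode above 0.025 m or angle between plant's own z axis and vertical above 0.5 rad).
It fails at once if the glasses case is shifted more than 25 mm or tipped (distance of glasses_case from where it was at the start of the episode above 0.025 m or angle between glasses_case's own z axis and vertical above 0.5 rad).
It fails at once if the candle is shifted more than 25 mm or tipped (distance of candle from where it was at the start of the episode above 0.025 m or angle between candle's own z axis and vertical above 0.5 rad).
It also fails if it takes over 136 s, if anything falls off the work surface, if the arm or the gripper's body presses on something with over 40 N, if the wrist force passes 120 N, or if a joint passes its speed limit or range.

## Robot

A 6-joint arm with a two-finger parallel gripper is mounted at the origin on the work surface. World frame = base frame: x ahead of the robot, y to its left, z up, the work surface at z = 0. Lengths are in m, angles in rad, forces in N, time in s.
With the tool pointing down it reaches from about 0.225 to 0.725 m from the base axis. Payload 3.1 kg.
Tool frame: the origin (TCP) lies on the centre line of the jaws, within the pads' length; the fingertips stand 22 mm ahead of it and the grasp point (between the pads) lies 3 mm ahead of it; z points along the fingers, y is the line along which they close (so a half turn about z gives the same grasp; the last joint's range is limited). The gripper opens to 85 mm and grips with 20 to 120 N. Pads are 22 mm wide; open, the fingers measure 114 mm over their backs; the gripper's body (76 mm by 85 mm) begins 54 mm behind the grasp point. The pads swing forward as they close: fully open they stand 13 mm farther back than shut.
Start: joints at [0.977, 0.048, 0.099, 1.622, 0, 1.443], TCP at [0.236, 0.469, 0.253] pointing down, gripper open.
Joint ranges: [-2.91, 2.91], [-0.99, 1.94], [-1.21, 1.42], [-2.12, 2.29], [-1.49, 1.47], [-3.14, 3.14]. Speed limits (rad/s): [2.79, 2.79, 3.14, 3.14, 3.14, 3.14].

## Interface

Orientations are given as a 3x3 rotation matrix whose columns are the frame's x, y, z axes.
In Python, from station import bot gives the robot as it stands.
- The arm moves only by the tool step_arm, never from a script. Its argument "increments" is a list of rows, each a list of 7 numbers: the shift along the tool's x, y, z normalised to -1 to 1, where 1 is 0.04 m, then the turn, a rotation vector about the tool's x, y, z normalised to -1 to 1, where 1 is 6 degrees, then the closure, from -1 (fully open) to 1 (shut). In form: [[x, y, z, rx, ry, rz, grip], ...]. A call has 1 to 10 rows; each row shifts and turns the commanded pose from where the row before left it, along the tool's axes as they then stand; what a row does not reach is not made up. A row lasts 1/8 s, in which the tool goes at most 62.5 mm and 10.7 degrees, less where a joint would pass 70% of its speed; a pose out of reach is approached as far as the arm can. A call with a number of a shift or a turn outside -1 to 1 is refused whole. A call with a gripper value outside its range is refused whole. The fingers move at their own pace and stop on an object; the grip force is fixed at half the most. Time passes only in rows, so rows that do not move let the fingers close. It gives the time, the measured TCP pose, the force, the opening and the grip force at its end, in the units of the state.
- bot.read_state(): the state, without advancing time (a new reading comes with each control period).
- bot.camera(name): name is "scene" or "top" or "wrist"; returns the picture (480x640x3 uint8, blue, green, red); there is no depth.
- bot.get_calibration(name): a dict with "intrinsics" (3x3 intrinsics, pixels), "extrinsics" (4x4, takes a point from world to camera coordinates); the wrist camera has in their place "tool_from_camera" (4x4, takes a point from camera to tool coordinates, whose origin is the TCP and whose axes are the flange's). Camera axes: x right, y down, z forward; pixel columns grow to the right and rows downward; lengths in m; the calibration is good to about 2 mm. The wrist camera is an equidistant fisheye: a pixel r from the principal point sees the ray r / f radians off the axis. A picture is of the moment at which its call begins: read the wrist's pose just before it. get_calibration takes no time and is no camera call.
- bot.close_job(): hands the job in; it is judged then, once.
Trained networks look in the newest picture that a camera, given by its name, has taken for a name from the list of things; names that differ only in an ending like _2 or _b are one class to them, and where a whole thing is asked for, a point or a joint stands for the part that bears it (a point fixed in the world has none). Each returns a list of dicts, best first, with "confidence" (0 to 1); they miss things now and then, are a little off and sometimes report something else, mostly with a low value. They report only what shows in the picture. A call takes as long as a camera call. They do not tell look-alikes from the thing itself.
- bot.silhouettes(name, camera): "mask" (480x640 bool, what is visible of it) and "position" ([column, row] in pixels, amid what is visible of it).
The state is a dict: "time": time; "joint_pos": joint angles; "qvel": joint speeds; "effort": joint torques, N m; "tcp_pos": TCP position; "ee_rot": TCP orientation; "ft_force": force on the tool from outside, world axes, zero at the start; "ft_torque": the same for the moment, N m; "grip_width": opening from 0.0 (shut) to 1.0 (fully open); "grip_force": force on a finger pad.
Only numpy, scipy, OpenCV 4.12 (cv2) and the standard library are available. Lean on these libraries where they do the work, as an engineer would, in place of code of your own. Each camera call takes 0.05 s, during which the arm holds its last target. There are 200 camera calls.

## Working session

There is one attempt and no reset: what is moved stays moved. The work goes in short steps, Python scripts to look and compute and a tool call to move; the robot and the scene stay as the last step left them, time stands still between calls to the robot, and variables do not carry over. Pictures are saved under pics/ and viewed, at most 14 in all, crops included, and the job is handed in when it is done.

Besides the shell and the picture viewer there is one more tool, called after ">>>" in YAML: its name, and indented under it one key for each argument. step_arm: Moves the arm, as the interface text tells. Scaled input: -1 to 1 covers 0.04 m each way for a shift and 6 degrees each way for a turn. Its arguments: {"type":"object","properties":{"increments":{"type":"array","items":{"type":"array","items":{"type":"number"}}}},"required":["increments"]}

```bash
mkdir -p pics; ls; python3 - <<'E'
from station import bot
import cv2,numpy as np
for c in ["scene","top"]:
    im=bot.camera(c); cv2.imwrite(f"pics/{c}0.png",im)
    k=bot.get_calibration(c); print(c,np.round(k["intrinsics"],1).tolist(),np.round(k["extrinsics"],3).tolist())
    for n in ["tray","coaster","remote_long","remote_mid","remote_short","pen_cup","tumbler","plant","glasses_case","candle"]:
        print(n,[(np.round(d["position"]).tolist(),round(d["confidence"],2),int(d["mask"].sum())) for d in bot.silhouettes(n,c)])
print(bot.get_calibration("wrist")); print(bot.read_state())
E
```

```text
pics
scene [[610.8, 0.0, 315.3], [0.0, 610.8, 228.2], [0.0, 0.0, 1.0]] [[0.761, 0.649, -0.006, -0.404], [0.55, -0.649, -0.526, -0.272], [-0.345, 0.397, -0.851, 1.768], [0.0, 0.0, 0.0, 1.0]]
tray [([278.0, 293.0], 0.69, 4557)]
coaster [([357.0, 188.0], 0.87, 875), ([286.0, 199.0], 0.52, 622)]
remote_long [([196.0, 342.0], 0.81, 1380), ([294.0, 152.0], 0.59, 849)]
remote_mid [([352.0, 124.0], 0.97, 482), ([401.0, 218.0], 0.82, 631), ([398.0, 142.0], 0.57, 533)]
remote_short [([326.0, 246.0], 0.6, 391)]
pen_cup [([359.0, 262.0], 0.78, 890), ([274.0, 293.0], 0.49, 4663)]
tumbler [([287.0, 198.0], 0.63, 625)]
plant []
glasses_case [([290.0, 383.0], 0.84, 1856)]
candle [([297.0, 150.0], 0.94, 879), ([453.0, 164.0], 0.32, 862)]
top [[604.9, 0.0, 326.3], [0.0, 604.9, 235.2], [0.0, 0.0, 1.0]] [[-0.048, -0.999, 0.004, 0.025], [-0.976, 0.046, -0.212, 0.525], [0.211, -0.014, -0.977, 1.215], [0.0, 0.0, 0.0, 1.0]]
tray [([411.0, 217.0], 0.65, 5819)]
coaster [([238.0, 244.0], 0.57, 1565), ([412.0, 218.0], 0.25, 5847)]
remote_long [([512.0, 235.0], 0.81, 1642)]
remote_mid [([161.0, 329.0], 0.91, 108
[... 1011 characters left out ...]
05e+00,
       4.25444817e-06, 1.44300571e+00]), 'qvel': array([-0.00087941, -0.0018731 , -0.00111952, -0.00027348, -0.00074262,
        0.00025651]), 'effort': array([-9.92618043e-04, -3.38659215e+01,  3.20163631e+01,  1.37782281e-03,
       -3.56239862e-04,  3.24594602e-06]), 'tcp_pos': array([0.23577916, 0.46905688, 0.25332283]), 'ee_rot': array([[-8.93475724e-01,  4.49111490e-01, -8.03248653e-06],
       [ 4.49111490e-01,  8.93475724e-01, -4.29830583e-06],
       [ 5.24641319e-06, -7.44791391e-06, -1.00000000e+00]]), 'ft_force': array([-0.20737762,  0.32302602,  0.50608527]), 'ft_torque': array([-0.03405141,  0.04780505,  0.0242453 ]), 'grip_force': 0.0, 'grip_width': 1.0012709388578198}
```

View pics/top0.png

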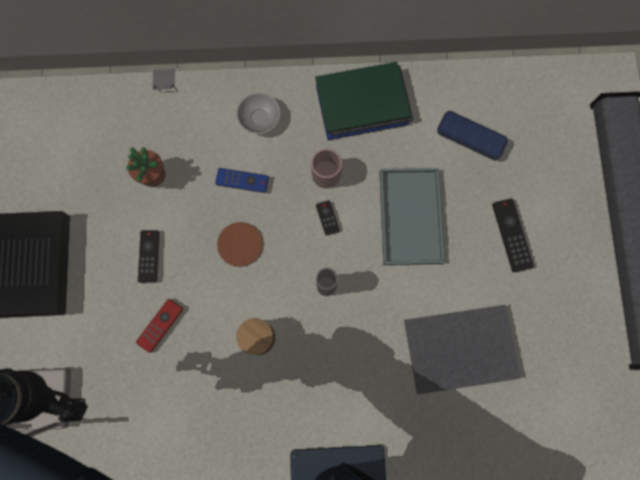

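View pics/scene0.png

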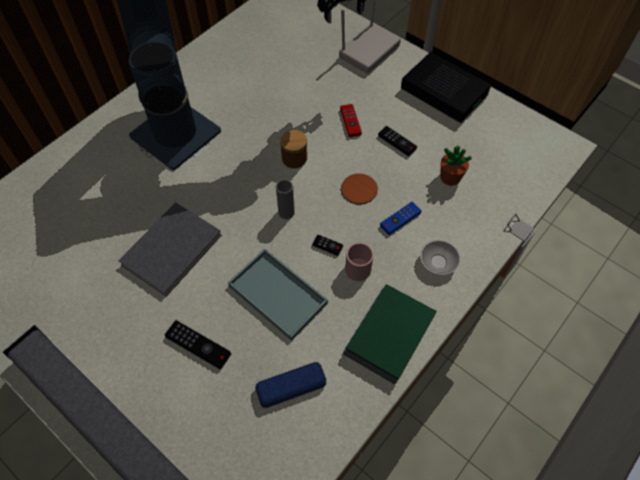

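```bash
cat > h.py <<'E'
from station import bot
import cv2,numpy as np
from scipy.optimize import minimize
DIM=dict(tray=(.214,.130,.022),remote_long=(.16,.046,.02),remote_mid=(.115,.04,.017),remote_short=(.075,.034,.014),glasses_case=(.155,.058,.038),
 coaster=(.1,.006),pen_cup=(.066,.08),tumbler=(.044,.12),candle=(.073,.082),plant=(.076,.065))
def pts(n,p,z0=0):
    d=DIM[n]
    if len(d)==3:
        P=np.array([[a*d[0]/2,b*d[1]/2,c*d[2]] for a in(-1,1) for b in(-1,1) for c in(0,1)])
        c,s=np.cos(p[2]),np.sin(p[2]); P[:,:2]=P[:,:2]@np.array([[c,s],[-s,c]])
    else:
        t=np.linspace(0,2*np.pi,40); P=np.vstack([np.c_[d[0]/2*np.cos(t),d[0]/2*np.sin(t),t*0+z] for z in(0,d[1])])
    return P+[p[0],p[1],z0]
def proj(P,c):
    k=bot.get_calibration(c);q=P@k["extrinsics"][:3,:3].T+k["extrinsics"][:3,3];q=q@k["intrinsics"].T
    return q[:,:2]/q[:,2:]
def ray(px,c,z):
    k=bot.get_calibration(c);E=k["extrinsics"];d=E[:3,:3].T@np.linalg.solve(k["intrinsics"],[*px,1]);o=-E[:3,:3].T@E[:3,3]
    return (o+d*(z-o[2])/d[2])
def fit(n,views,z0=0):
    """views: list of (camera,mask); maximise summed IoU of the hull silhouette"""
    S=4
    c0,m0=views[0];ys,xs=np.nonzero(m0);b=ray([xs.mean(),ys.mean()],c0,z0+DIM[n][-1]/2)
    g=np.array([ray([x,y],c0,z0+DIM[n][-1])[:2] for x,y in zip(xs[::5],ys[::5])]);w,v=np.linalg.eigh(np.cov(g.T));yaw=np.arctan2(v[1,1],v[0,1])
    def cost(p):
        t=0
        for c,m in views:
            h=cv2.convexHull((proj(pts(n,p,z0),c)*16).astype(np.int32)); im=np.zeros(m.shape,np.uint8)
            cv2.fillConvexPoly(im,h,255,cv2.LINE_AA,4); f=im/255.
            t+=1-np.minimum(f,m).sum()/np.maximum(f,m).sum()
        return t/len(views)
    x0=np.array([b[0],b[1],yaw]);sim=np.vstack([x0,x0+[.01,0,0],x0+[0,.01,0],x0+[0,0,.1]])
    r=minimize(cost,x0,method="Nelder-Mead",options=dict(initial_simplex=sim,xatol=1e-4,fatol=1e-4))
    return r.x,1-r.fun
def find(n,c,px,r=25):
    L=[d for d in bot.silhouettes(n,c) if np.hypot(*(np.array(d["position"])-px))<r]
    return L[0]["mask"] if L else None
E
cat > m.py <<'E'
from h import *
T=dict(tray=(411,217),coaster=(240,244),remote_long=(512,235),remote_mid=(149,256),remote_short=(327,218),pen_cup=(326,168),tumbler=(327,282),plant=(144,168),glasses_case=(471,135),candle=(255,337))
S=dict(tray=(278,293),coaster=(359,188),remote_long=(197,343),remote_mid=(398,141),remote_short=(326,246),pen_cup=(359,262),tumbler=(286,198),glasses_case=(290,383),candle=(294,149))
bot.camera("top");mt={n:find(n,"top",p) for n,p in T.items()}
bot.camera("scene");ms={n:find(n,"scene",p) for n,p in S.items()}
for n in T:
    v=[(c,m) for c,m in(("top",mt[n]),("scene",ms.get(n))) if m is not None]
    for vv in [v]+([[a] for a in v] if len(v)>1 else []):
        p,i=fit(n,vv);print(n,[a[0] for a in vv],np.round(p[:2],4),round(np.degrees(p[2]),1),round(i,3))
E
python3 m.py
```

```text
tray ['top'] [ 0.5705 -0.1875] 178.3 0.952
coaster ['top', 'scene'] [0.5252 0.1904] 130.1 0.886
coaster ['top'] [0.5255 0.1905] 128.9 0.914
coaster ['scene'] [0.5249 0.1928] 99.8 0.859
remote_long ['top', 'scene'] [ 0.5162 -0.4051] -170.0 0.866Traceback (most recent call last):
  File "m.py", line 9, in <module>
    p,i=fit(n,vv);print(n,[a[0] for a in vv],np.round(p[:2],4),round(np.degrees(p[2]),1),round(i,3))
        ~~~^^^^^^
  File "h.py", line 24, in fit
    g=np.array([ray([x,y],c0,z0+DIM[n][-1])[:2] for x,y in zip(xs[::5],ys[::5])]);w,v=np.linalg.eigh(np.cov(g.T));yaw=np.arctan2(v[1,1],v[0,1])
                ~~~^^^^^^^^^^^^^^^^^^^^^^^^
  File "h.py", line 18, in ray
    k=bot.get_calibration(c);E=k["extrinsics"];d=E[:3,:3].T@np.linalg.solve(k["intrinsics"],[*px,1]);o=-E[:3,:3].T@E[:3,3]
ValueError: time passes only in moves, steps and waits
```

```bash
sed -i 's/bot.get_calibration(c)/cal(c)/; s/^DIM=/import functools\ncal=functools.lru_cache(None)(lambda c:bot.get_calibration(c))\nDIM=/' h.py; python3 m.py; python3 -c "
from station import bot;print(bot.read_state()['time'])"
```

```text
tray ['top', 'scene'] [ 0.5705 -0.1873] 178.4 0.965
tray ['top'] [ 0.5708 -0.1867] 178.4 0.967
tray ['scene'] [ 0.5701 -0.1876] 178.5 0.967
coaster ['top', 'scene'] [0.5254 0.1907] 122.5 0.944
coaster ['top'] [0.5255 0.1905] 125.6 0.945
coaster ['scene'] [0.5253 0.1907] 130.4 0.944
remote_long ['top', 'scene'] [ 0.5174 -0.4052] -171.1 0.856
remote_long ['top'] [ 0.5182 -0.4045] -170.3 0.87
remote_long ['scene'] [ 0.5152 -0.4061] -171.7 0.847
remote_mid ['top', 'scene'] [0.5071 0.3867] 177.8 0.815
remote_mid ['top'] [0.5083 0.3862] 180.3 0.863
remote_mid ['scene'] [0.5068 0.3874] 171.9 0.777
remote_short ['top', 'scene'] [ 0.5755 -0.0033] -166.7 0.785
remote_short ['top'] [ 0.5757 -0.0035] -165.6 0.827
remote_short ['scene'] [ 0.5746 -0.0041] -167.2 0.747
pen_cup ['top', 'scene'] [ 0.6772 -0.007 ] 169.2 0.916
pen_cup ['top'] [ 0.6758 -0.0071] 169.0 0.927
pen_cup ['scene'] [ 0.676  -0.0048] 124.8 0.912
tumbler ['top', 'scene'] [0.4251 0.0053] 164.8 0.875
tumbler ['top'] [0.425 0.005] 168.7 0.885
tumbler ['scene'] [0.4255 0.0057] 140.5 0.866
plant ['top'] [0.7018 0.3882] -138.4 0.795
glasses_case ['top', 'scene'] [ 0.7476 -0.3375] 59.2 0.819
glasses_case ['top'] [ 0.7489 -0.3367] 61.9 0.808
glasses_case ['scene'] [ 0.7481 -0.3372] 60.8 0.83
candle ['top', 'scene'] [0.3212 0.1553] 67.2 0.9
candle ['top'] [0.3219 0.1538] 67.7 0.886
candle ['scene'] [0.32   0.1565] 134.1 0.917
3.2
```

>>> step_arm:
  increments:
    - [0,0,0,0,0,-0.89,-1]
    - [0,0,0,0,0,-0.89,-1]
    - [0,0,0,0,0,-0.89,-1]
    - [0,0,0,0,0,-0.89,-1]
    - [0,0,0,0,0,-0.89,-1]
    - [-0.3,-0.95,0,0,0,0,-1]
    - [-0.3,-0.95,0,0,0,0,-1]
    - [-0.3,-0.95,0,0,0,0,-1]
    - [-0.3,-0.95,0,0,0,0,-1]
    - [-0.3,-0.95,0,0,0,0,-1]

```text
time: 4.45
tcp_pos: [0.2961, 0.2779, 0.2534]
ee_rot: [[-1.0, -0.001, 0.001], [-0.001, 1.0, 0.0], [-0.001, 0.0, -1.0]]
ft_force: [-0.4, -0.6, 0.6]
grip_width: 1.0
grip_force: 0.0
```

>>> step_arm:
  increments:
    - [-0.3,-0.95,0,0,0,0,-1]
    - [-0.3,-0.95,0,0,0,0,-1]
    - [-0.3,-0.95,0,0,0,0,-1]
    - [-0.3,-0.95,0,0,0,0,-1]
    - [-0.3,-0.95,0,0,0,0,-1]
    - [-0.3,-0.95,0,0,0,0,-1]
    - [-0.3,-0.95,0,0,0,0,-1]
    - [-0.3,-0.95,0,0,0,0,-1]
    - [-0.3,-0.95,0,0,0,0,-1]
    - [-0.3,-0.95,0,0,0,0,-1]

```text
time: 5.7
tcp_pos: [0.4162, -0.1023, 0.2535]
ee_rot: [[-1.0, 0.0, 0.001], [0.0, 1.0, -0.0], [-0.001, -0.0, -1.0]]
ft_force: [1.0, 0.3, 0.2]
grip_width: 1.0
grip_force: 0.0
```

>>> step_arm:
  increments:
    - [-0.3,-0.95,0,0,0,0,-1]
    - [-0.3,-0.95,0,0,0,0,-1]
    - [-0.3,-0.95,0,0,0,0,-1]
    - [-0.3,-0.95,0,0,0,0,-1]
    - [-0.3,-0.95,0,0,0,0,-1]
    - [-0.3,-0.95,0,0,0,0,-1]
    - [-0.3,-0.95,0,0,0,0,-1]
    - [-0.3,-0.95,0,0,0,0,-1]
    - [0,0,0,0,0,-0.75,-1]
    - [0,0,0,0,0,-0.75,-1]

```text
time: 6.95
tcp_pos: [0.5119, -0.4056, 0.2523]
ee_rot: [[-0.987, -0.158, -0.001], [-0.158, 0.987, 0.001], [0.001, 0.001, -1.0]]
ft_force: [0.2, 0.2, -0.4]
grip_width: 0.998
grip_force: 0.0
```

```bash
cat > w.py <<'E'
import h
from h import *
_old=h.proj
def wproj(P,c):
    if c!="wrist": return _old(P,c)
    k=cal("wrist");T=np.eye(4);T[:3,:3]=ST["ee_rot"];T[:3,3]=ST["tcp_pos"];M=np.linalg.inv(T@k["tool_from_camera"])
    q=P@M[:3,:3].T+M[:3,3];th=np.arctan2(np.hypot(q[:,0],q[:,1]),q[:,2]);r=np.hypot(q[:,0],q[:,1])+1e-9
    K=k["intrinsics"];return np.c_[K[0,2]+K[0,0]*th*q[:,0]/r,K[1,2]+K[0,0]*th*q[:,1]/r]
h.proj=wproj
def wshot(name=None,draw={}):
    global ST
    ST=bot.read_state();im=bot.camera("wrist");raw=im.copy()
    for n,(p,z0) in draw.items():
        cv2.polylines(im,[cv2.convexHull((wproj(pts(n,p,z0),"wrist")).astype(np.int32))],True,(0,255,0),1)
    if name: cv2.imwrite("pics/"+name+".png",im)
    return raw
def wfit(n,p0,z0=0):
    """refine p0 by wrist silhouette"""
    c=wproj(pts(n,p0,z0),"wrist").mean(0)
    m=find(n,"wrist",c,60)
    if m is None: return None
    def cost(p):
        hl=cv2.convexHull((wproj(pts(n,p,z0),"wrist")*16).astype(np.int32));f=np.zeros(m.shape,np.uint8)
        cv2.fillConvexPoly(f,hl,255,cv2.LINE_AA,4);f=f/255.;return 1-np.minimum(f,m).sum()/np.maximum(f,m).sum()
    x0=np.array(p0,float);sim=np.vstack([x0,x0+[.006,0,0],x0+[0,.006,0],x0+[0,0,.06]])
    r=minimize(cost,x0,method="Nelder-Mead",options=dict(initial_simplex=sim,xatol=1e-4,fatol=1e-4))
    return np.round([r.x[0],r.x[1],np.degrees(r.x[2])],4),1-r.fun
def go(x,y,z,yaw=None):
    """remaining move in tool units; yaw = world angle of tool x, deg"""
    s=bot.read_state();R=s["ee_rot"];d=R.T@(np.array([x,y,z])-s["tcp_pos"])/.04
    a=np.degrees(np.arctan2(R[1,0],R[0,0]));t=0 if yaw is None else -((yaw-a+90)%180-90)
    print("units xyz",np.round(d,2),"turn deg",round(t,1),"time",s["time"])
E
python3 - <<'E'
from w import *
p=(.5174,-.4052,np.radians(9)); t=(.5705,-.1873,np.radians(-1.6))
wshot("w1",dict(remote_long=(p,0),tray=(t,0)))
print(wfit("remote_long",p))
go(.5174,-.4052,.06,189)
E
```

```text
(array([ 0.5192, -0.4049, 10.4012]), np.float64(0.9395911973113474))
units xyz [-0.14 -0.02  4.82] turn deg -0.0 time 7.05
```

View pics/w1.png

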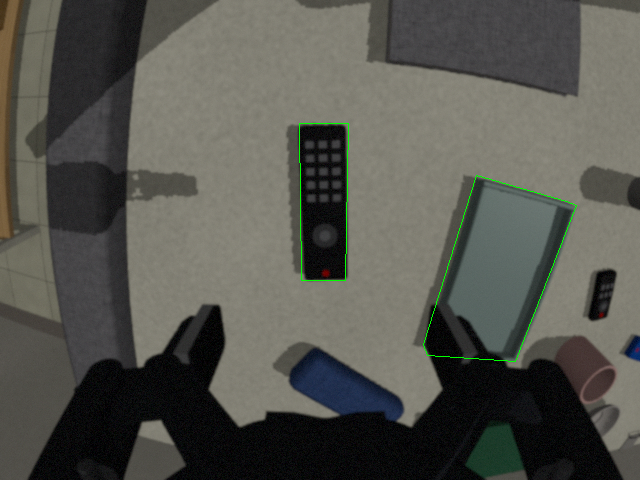

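>>> step_arm:
  increments:
    - [-0.18,-0.02,0.8,0,0,-0.22,-1]
    - [0,0,1,0,0,0,-1]
    - [0,0,1,0,0,0,-1]
    - [0,0,1,0,0,0,-1]
    - [0,0,1,0,0,0,-1]
    - [0,0,0.5,0,0,0,-1]
    - [0,0,0.35,0,0,0,-1]
    - [0,0,0,0,0,0,-1]
    - [0,0,0,0,0,0,1]
    - [0,0,0,0,0,0,1]

```text
time: 8.3
tcp_pos: [0.5202, -0.4055, 0.0293]
ee_rot: [[-0.984, -0.179, 0.002], [-0.179, 0.984, -0.002], [-0.002, -0.003, -1.0]]
ft_force: [0.9, -0.3, -1.1]
grip_width: 0.605
grip_force: 0.0
```

>>> step_arm:
  increments:
    - [0,0,0,0,0,0,1]
    - [0,0,0,0,0,0,1]
    - [0,0,0,0,0,0,1]
    - [0,0,0,0,0,0,1]

```text
time: 8.8
tcp_pos: [0.5203, -0.4056, 0.0294]
ee_rot: [[-0.984, -0.179, 0.003], [-0.179, 0.984, -0.003], [-0.002, -0.003, -1.0]]
ft_force: [0.4, 0.3, 5.6]
grip_width: 0.517
grip_force: 63.9
```

>>> step_arm:
  increments:
    - [0,0,-0.5,0,0,0,1]
    - [0,0,-0.9,0,0,0.99,1]
    - [0,0,-0.8,0,0,0.99,1]
    - [-0.19,0.92,0,0,0,0,1]
    - [-0.19,0.92,0,0,0,0,1]
    - [-0.19,0.92,0,0,0,0,1]
    - [-0.19,0.92,0,0,0,0,1]
    - [-0.19,0.92,0,0,0,0,1]
    - [-0.18,0.9,0,0,0,0,1]
    - [0,0,0,0,0,0,1]

```text
time: 10.05
tcp_pos: [0.5704, -0.1831, 0.1157]
ee_rot: [[-1.0, 0.023, -0.001], [0.023, 1.0, 0.001], [0.001, 0.001, -1.0]]
ft_force: [0.3, -0.4, -1.3]
grip_width: 0.518
grip_force: 63.2
```

```bash
python3 - <<'E'
from w import *
t=(.5705,-.1873,np.radians(-1.6))
s=bot.read_state()
wshot("w2",dict(tray=(t,0),remote_long=((s["tcp_pos"][0]-.0011,s["tcp_pos"][1]+.0005,np.radians(-1.6)),s["tcp_pos"][2]-.0294)))
print(wfit("tray",t)); print(wfit("remote_long",(s["tcp_pos"][0],s["tcp_pos"][1],np.radians(-1.6)),s["tcp_pos"][2]-.0294))
go(.5716,-.1875,.0365,178.4)
E
```

```text
None
(array([ 0.5688, -0.1825, -1.3602]), np.float64(0.9001722458662887))
units xyz [-0.04 -0.03  1.98] turn deg 0.0 time 10.2
```

View pics/w2.png

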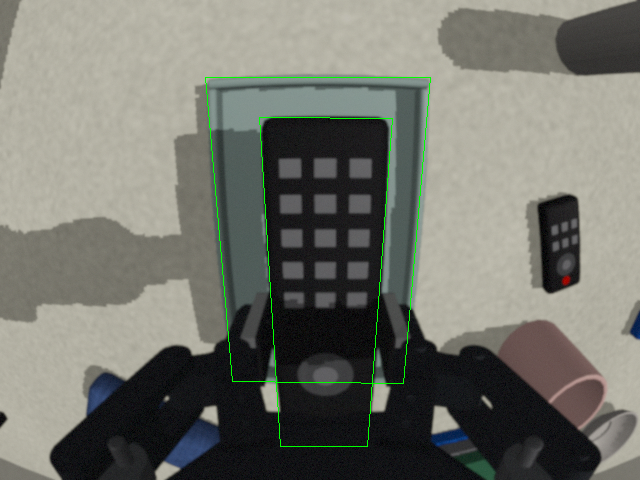

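>>> step_arm:
  increments:
    - [-0.03,-0.03,0.8,0,0,0,1]
    - [0,0,0.7,0,0,0,1]
    - [0,0,0.3,0,0,0,1]
    - [0,0,0.16,0,0,0,1]
    - [0,0,0,0,0,0,1]
    - [0,0,0,0,0,0,1]

```text
time: 10.95
tcp_pos: [0.5724, -0.1876, 0.0383]
ee_rot: [[-1.0, 0.027, 0.002], [0.027, 1.0, -0.001], [-0.002, -0.001, -1.0]]
ft_force: [0.0, -0.2, -1.4]
grip_width: 0.516
grip_force: 63.2
```

>>> step_arm:
  increments:
    - [0,0,0.06,0,0,0,1]
    - [0,0,0,0,0,0,1]
    - [0,0,0,0,0,0,-0.3]
    - [0,0,0,0,0,0,-0.3]
    - [0,0,0,0,0,0,-0.3]
    - [0,0,-0.5,0,0,0,-0.3]
    - [0,0,-1,0,0,0,-0.3]
    - [0,0,-1,0,0,0,-1]
    - [0,0,-1,0,0,0,-1]
    - [0,0,0,0,0,0,-1]

```text
time: 12.2
tcp_pos: [0.574, -0.1882, 0.1797]
ee_rot: [[-1.0, 0.027, 0.008], [0.027, 1.0, -0.004], [-0.008, -0.004, -1.0]]
ft_force: [0.6, -0.0, 0.8]
grip_width: 0.993
grip_force: 0.0
```

```bash
python3 - <<'E'
from w import *
t=(.5705,-.1873,np.radians(-1.6))
wshot("w3");print(wfit("remote_long",t,.006),wfit("tray",t))
go(.5071,.3867,.2,179)
E
```

```text
(array([ 0.5706, -0.1868, -1.5923]), np.float64(0.9642898397447328)) (array([ 0.5702, -0.1872, -1.5675]), np.float64(0.7046875843620737))
units xyz [ 1.99 14.29 -0.65] turn deg -0.5 time 12.35
```

>>> step_arm:
  increments:
    - [0.13,0.95,-0.35,0,0,0,-1]
    - [0.13,0.95,-0.3,0,0,0,-1]
    - [0.13,0.95,0,0,0,0,-1]
    - [0.13,0.95,0,0,0,0,-1]
    - [0.13,0.95,0,0,0,0,-1]
    - [0.13,0.95,0,0,0,0,-1]
    - [0.13,0.95,0,0,0,0,-1]
    - [0.13,0.95,0,0,0,0,-1]
    - [0.13,0.95,0,0,0,0,-1]
    - [0.13,0.95,0,0,0,0,-1]

```text
time: 13.6
tcp_pos: [0.5284, 0.1951, 0.198]
ee_rot: [[-1.0, 0.027, -0.004], [0.027, 1.0, -0.001], [0.004, -0.001, -1.0]]
ft_force: [0.6, -0.4, -0.3]
grip_width: 0.998
grip_force: 0.0
```

>>> step_arm:
  increments:
    - [0.13,0.95,0,0,0,0,-1]
    - [0.13,0.95,0,0,0,0,-1]
    - [0.13,0.95,0,0,0,0,-1]
    - [0.13,0.95,0,0,0,0,-1]
    - [0.13,0.95,0,0,0,0,-1]
    - [0,0,0,0,0,0,-1]

```text
time: 14.35
tcp_pos: [0.5071, 0.3867, 0.1974]
ee_rot: [[-1.0, 0.023, -0.004], [0.023, 1.0, -0.002], [0.004, -0.002, -1.0]]
ft_force: [0.7, -0.5, -0.1]
grip_width: 0.996
grip_force: 0.0
```

```bash
python3 - <<'E'
from w import *
p=(.5075,.3865,np.radians(-1))
wshot("w4",dict(remote_mid=(p,0)));r=wfit("remote_mid",p);print(r)
go(r[0][0],r[0][1],.0245,180+r[0][2])
E
```

```text
(array([ 0.5097,  0.387 , -2.4005]), np.float64(0.9239481154282446))
units xyz [-0.05  0.08  4.34] turn deg 0.9 time 14.45
```

View pics/w4.png

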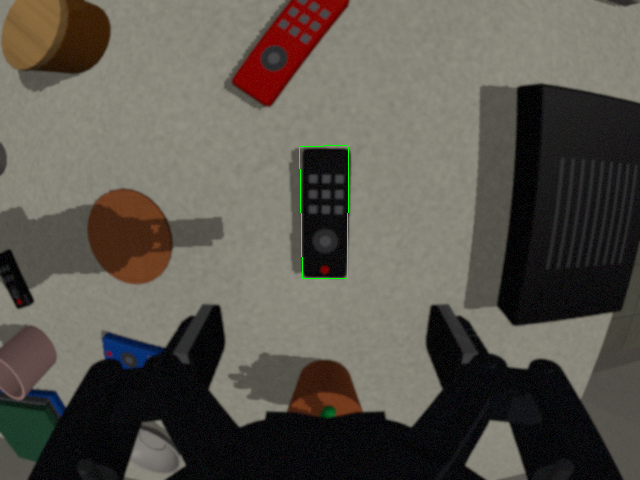

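>>> step_arm:
  increments:
    - [-0.03,0.05,0.8,0,0,0.1,-1]
    - [0,0,1,0,0,0,-1]
    - [0,0,1,0,0,0,-1]
    - [0,0,0.7,0,0,0,-1]
    - [0,0,0.5,0,0,0,-1]
    - [0,0,0.34,0,0,0,-1]
    - [0,0,0,0,0,0,-1]
    - [0,0,0,0,0,0,1]
    - [0,0,0,0,0,0,1]
    - [0,0,0,0,0,0,1]

```text
time: 15.7
tcp_pos: [0.5113, 0.3876, 0.0291]
ee_rot: [[-0.999, 0.037, 0.003], [0.037, 0.999, 0.002], [-0.003, 0.002, -1.0]]
ft_force: [-0.3, 0.3, -0.2]
grip_width: 0.448
grip_force: 61.4
```

>>> step_arm:
  increments:
    - [0,0,0,0,0,0,1]
    - [0,0,0,0,0,0,1]
    - [0,0,0,0,0,0,1]
    - [0,0,0,0,0,0,1]

```text
time: 16.2
tcp_pos: [0.5113, 0.3875, 0.0287]
ee_rot: [[-0.999, 0.037, 0.003], [0.037, 0.999, 0.002], [-0.003, 0.002, -1.0]]
ft_force: [0.1, 1.1, 6.9]
grip_width: 0.45
grip_force: 62.1
```

>>> step_arm:
  increments:
    - [0,0,-0.5,0,0,0,1]
    - [0,0,-1,0,0,0.08,1]
    - [0,-0.6,-1,0,0,0,1]
    - [-0.12,-0.95,-0.5,0,0,0,1]
    - [-0.12,-0.95,0,0,0,0,1]
    - [-0.12,-0.95,0,0,0,0,1]
    - [-0.12,-0.95,0,0,0,0,1]
    - [-0.12,-0.95,0,0,0,0,1]
    - [-0.12,-0.95,0,0,0,0,1]
    - [-0.12,-0.95,0,0,0,0,1]

```text
time: 17.45
tcp_pos: [0.5301, 0.0943, 0.1474]
ee_rot: [[-0.999, 0.046, -0.0], [0.046, 0.999, -0.0], [0.0, -0.0, -1.0]]
ft_force: [0.3, 0.0, -1.4]
grip_width: 0.445
grip_force: 61.4
```

>>> step_arm:
  increments:
    - [-0.12,-0.95,0,0,0,0,1]
    - [-0.12,-0.95,0,0,0,0,1]
    - [-0.12,-0.95,0,0,0,0,1]
    - [-0.12,-0.95,0,0,0,0,1]
    - [-0.12,-0.95,0,0,0,0,1]
    - [-0.12,-0.95,0,0,0,0,1]
    - [-0.12,-0.95,0,0,0,0,1]
    - [0,0,0,0,0,0,1]

```text
time: 18.45
tcp_pos: [0.5515, -0.1742, 0.1471]
ee_rot: [[-0.999, 0.05, -0.0], [0.05, 0.999, -0.001], [0.0, -0.001, -1.0]]
ft_force: [-1.0, 0.4, -1.3]
grip_width: 0.449
grip_force: 61.4
```

```bash
python3 - <<'E'
from w import *
wshot();s=bot.read_state();p=s["tcp_pos"];print(wfit("remote_mid",(p[0]-.0015,p[1],np.radians(-1.6)),p[2]-.0287),p)
go(.572,-.187,.055,178.4)
E
```

```text
(array([ 0.5501, -0.1737, -3.352 ]), np.float64(0.9485151409671708)) [ 0.55142468 -0.17263387  0.14708851]
units xyz [-0.53 -0.36  2.3 ] turn deg -1.1 time 18.55
```

>>> step_arm:
  increments:
    - [-0.53,-0.33,0,0,0,-0.22,1]
    - [0,0,0.8,0,0,0,1]
    - [0,0,0.8,0,0,0,1]
    - [0,0,0.5,0,0,0,1]
    - [0,0,0.2,0,0,0,1]
    - [0,0,0,0,0,0,1]
    - [0,0,0,0,0,0,1]

```text
time: 19.42
tcp_pos: [0.5731, -0.1855, 0.0559]
ee_rot: [[-1.0, 0.022, 0.002], [0.022, 1.0, -0.001], [-0.002, -0.001, -1.0]]
ft_force: [-0.6, 0.5, 0.0]
grip_width: 0.446
grip_force: 61.4
```

>>> step_arm:
  increments:
    - [0.02,0,0.02,0,0,0,1]
    - [0,0,0,0,0,0,-0.15]
    - [0,0,0,0,0,0,-0.15]
    - [0,0,0,0,0,0,-0.15]
    - [0,0,-0.5,0,0,0,-0.15]
    - [0,0,-1,0,0,0,-0.15]
    - [0,0,-1,0,0,0,-1]
    - [0,0,-0.8,0,0,0,-1]
    - [0,0,0,0,0,0,-1]

```text
time: 20.55
tcp_pos: [0.5737, -0.1868, 0.1904]
ee_rot: [[-1.0, 0.023, 0.007], [0.023, 1.0, -0.003], [-0.007, -0.003, -1.0]]
ft_force: [0.5, -0.4, -0.6]
grip_width: 1.0
grip_force: 0.0
```

```bash
python3 - <<'E'
from w import *
t=(.5705,-.1873,np.radians(-1.6))
wshot("w5",dict(remote_long=((.5706,-.1868,np.radians(-1.6)),.006),remote_mid=(t,.026)));print(wfit("remote_mid",t,.026),wfit("remote_long",t,.006))
go(.5755,-.0035,.2,193.5)
E
```

```text
(array([ 0.5704, -0.1851, -1.2719]), np.float64(0.940195587308544)) None
units xyz [-0.01  4.56 -0.38] turn deg -14.8 time 20.7
```

View pics/w5.png

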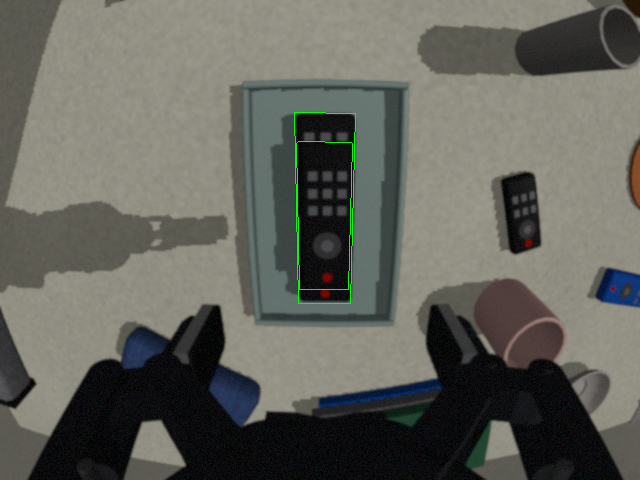

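>>> step_arm:
  increments:
    - [0,0.9,-0.3,0,0,0,-1]
    - [0,0.95,0,0,0,0,-1]
    - [0,0.95,0,0,0,0,-1]
    - [0,0.9,0,0,0,0,-1]
    - [0,0.86,0,0,0,0,-1]
    - [0,0,0,0,0,-0.8,-1]
    - [0,0,0,0,0,-0.8,-1]
    - [0,0,0,0,0,-0.8,-1]
    - [0,0,0,0,0,0,-1]

```text
time: 21.82
tcp_pos: [0.5747, -0.0033, 0.1959]
ee_rot: [[-0.974, -0.226, -0.004], [-0.226, 0.974, 0.0], [0.004, 0.001, -1.0]]
ft_force: [1.3, 1.6, 0.8]
grip_width: 1.0
grip_force: 0.0
```

```bash
python3 - <<'E'
from w import *
p=(.5755,-.0035,np.radians(13.5))
wshot();r=wfit("remote_short",p);print(r)
if r: go(r[0][0],r[0][1],.0225,180+r[0][2])
print(wfit("pen_cup",(.677,-.006,0)),wfit("tumbler",(.425,.005,0)))
E
```

```text
(array([ 5.77100e-01, -3.30000e-03,  1.52414e+01]), np.float64(0.913093061333707))
units xyz [-0.06 -0.01  4.35] turn deg -2.2 time 21.925
(array([ 0.6782, -0.006 , -1.1902]), np.float64(0.9528333697376976)) (array([ 0.4253,  0.0056, -0.557 ]), np.float64(0.9756468301380994))
```

>>> step_arm:
  increments:
    - [-0.04,-0.01,0.8,0,0,-0.3,-1]
    - [0,0,1,0,0,0,-1]
    - [0,0,1,0,0,0,-1]
    - [0,0,0.7,0,0,0,-1]
    - [0,0,0.5,0,0,0,-1]
    - [0,0,0.36,0,0,0,-1]
    - [0,0,0,0,0,0,-1]
    - [0,0,0,0,0,0,1]
    - [0,0,0,0,0,0,1]
    - [0,0,0,0,0,0,1]

```text
time: 23.28
tcp_pos: [0.5782, -0.0036, 0.025]
ee_rot: [[-0.966, -0.257, 0.002], [-0.257, 0.966, -0.0], [-0.002, -0.001, -1.0]]
ft_force: [-4.2, 0.3, 31.1]
grip_width: 0.379
grip_force: 56.3
```

>>> step_arm:
  increments:
    - [0,0,0,0,0,0,1]
    - [0,0,0,0,0,0,1]
    - [0,0,0,0,0,0,1]
    - [0,0,0,0,0,0,1]

```text
time: 23.78
tcp_pos: [0.5786, -0.0037, 0.0251]
ee_rot: [[-0.966, -0.257, 0.003], [-0.257, 0.966, -0.0], [-0.003, -0.001, -1.0]]
ft_force: [-0.0, -0.3, 4.9]
grip_width: 0.378
grip_force: 61.3
```

>>> step_arm:
  increments:
    - [0,0,-0.5,0,0,0,1]
    - [0,0,-1,0,0,0.92,1]
    - [0,0,-1,0,0,0.92,1]
    - [0,0,-0.5,0,0,0.92,1]
    - [0,-0.9,0,0,0,0,1]
    - [0,-0.9,0,0,0,0,1]
    - [0,-0.9,0,0,0,0,1]
    - [0,-0.9,0,0,0,0,1]
    - [0,-0.9,0,0,0,0,1]
    - [0,0,0,0,0,0,1]

```text
time: 25.02
tcp_pos: [0.5713, -0.1857, 0.1425]
ee_rot: [[-0.999, 0.033, -0.002], [0.033, 0.999, 0.0], [0.002, 0.0, -1.0]]
ft_force: [0.3, 0.3, -0.1]
grip_width: 0.379
grip_force: 60.7
```

```bash
python3 - <<'E'
from w import *
wshot();s=bot.read_state();p=s["tcp_pos"];print(wfit("remote_short",(p[0]-.001,p[1],np.radians(-1.6)),p[2]-.0251),p)
go(.572,-.185,.0687,178.4)
E
```

```text
(array([ 0.5712, -0.185 , -1.6984]), np.float64(0.9024259868885732)) [ 0.57139836 -0.1842073   0.14258454]
units xyz [-0.02 -0.04  1.85] turn deg -0.1 time 25.125
```

>>> step_arm:
  increments:
    - [0.02,-0.01,0.7,0,0,0,1]
    - [0,0,0.7,0,0,0,1]
    - [0,0,0.3,0,0,0,1]
    - [0,0,0.15,0,0,0,1]
    - [0,0,0,0,0,0,1]
    - [0,0,0,0,0,0,1]

```text
time: 25.88
tcp_pos: [0.5722, -0.1841, 0.0711]
ee_rot: [[-1.0, 0.029, 0.002], [0.029, 1.0, -0.001], [-0.002, -0.001, -1.0]]
ft_force: [-0.6, 0.2, -0.4]
grip_width: 0.375
grip_force: 60.7
```

>>> step_arm:
  increments:
    - [0.02,-0.02,0.05,0,0,0,1]
    - [0,0,0,0,0,0,1]
    - [0,0,0,0,0,0,-0.1]
    - [0,0,0,0,0,0,-0.1]
    - [0,0,0,0,0,0,-0.1]
    - [0,0,-0.5,0,0,0,-0.1]
    - [0,0,-1,0,0,0,-0.1]
    - [0,0,-1,0,0,0,-1]
    - [0,0,-0.8,0,0,0,-1]
    - [0,0,0,0,0,0,-1]

```text
time: 27.12
tcp_pos: [0.5725, -0.1855, 0.2039]
ee_rot: [[-1.0, 0.029, 0.007], [0.029, 1.0, -0.003], [-0.007, -0.003, -1.0]]
ft_force: [0.8, -0.4, -0.5]
grip_width: 0.998
grip_force: 0.0
```

```bash
python3 - <<'E'
from w import *
t=(.5705,-.1853,np.radians(-1.6))
wshot("w6",dict(remote_short=(t,.043),remote_mid=(t,.026)));print(wfit("remote_short",t,.043),wfit("remote_mid",t,.026))
go(.678,-.006,.2,178.4)
E
```

```text
(array([ 0.5706, -0.1845, -1.8206]), np.float64(0.894334280255779)) (array([ 0.5695, -0.1853, -1.3638]), np.float64(0.33917519322626344))
units xyz [-2.57  4.54 -0.04] turn deg -0.1 time 27.275
```

View pics/w6.png

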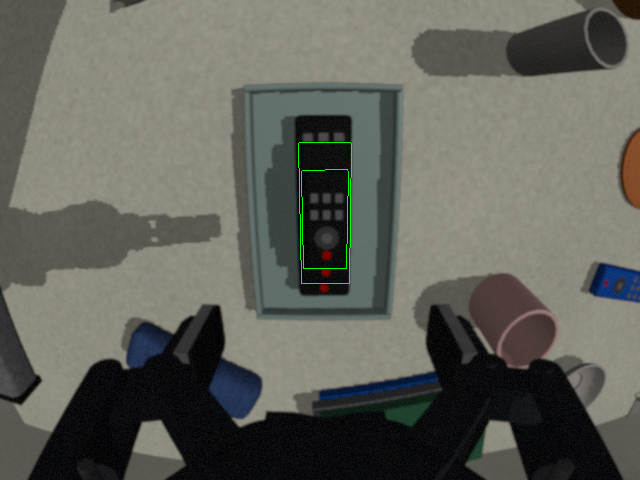

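>>> step_arm:
  increments:
    - [-0.51,0.8,0,0,0,0,-1]
    - [-0.51,0.84,0,0,0,0,-1]
    - [-0.51,0.84,0,0,0,0,-1]
    - [-0.51,0.84,0,0,0,0,-1]
    - [-0.51,0.84,0,0,0,0,-1]
    - [0,0.38,0,0,0,0,-1]
    - [0,0,0,0,0,0,-1]
    - [0,0,0,0,0,0,-1]

```text
time: 28.28
tcp_pos: [0.677, -0.0071, 0.1992]
ee_rot: [[-1.0, 0.03, -0.001], [0.03, 1.0, -0.001], [0.001, -0.001, -1.0]]
ft_force: [0.6, -0.3, 0.1]
grip_width: 1.001
grip_force: 0.0
```

```bash
python3 - <<'E'
from w import *
p=(.678,-.006,0)
wshot("w7",dict(pen_cup=(p,0)));r=wfit("pen_cup",p);print(r)
go(.678,-.006,.06,178.4)
E
```

```text
(array([ 0.6775, -0.0059,  0.6602]), np.float64(0.9612353865340545))
units xyz [-0.02  0.04  3.49] turn deg -0.2 time 28.375
```

View pics/w7.png

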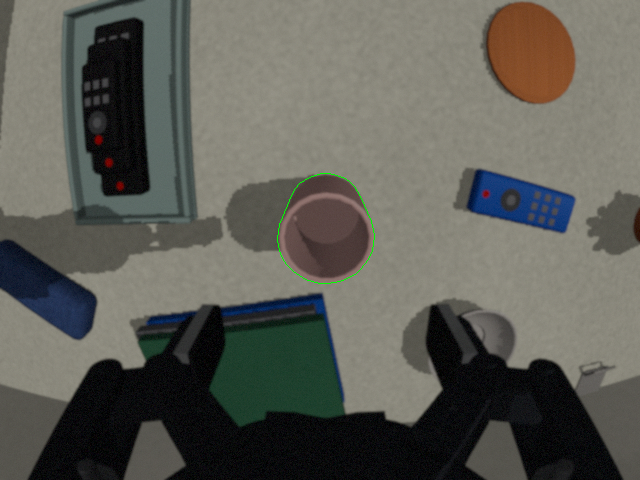

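>>> step_arm:
  increments:
    - [0,0.03,0.8,0,0,0,-1]
    - [0,0,0.9,0,0,0,-1]
    - [0,0,0.8,0,0,0,-1]
    - [0,0,0.6,0,0,0,-1]
    - [0,0,0.39,0,0,0,-1]
    - [0,0,0,0,0,0,-1]
    - [0,0,0,0,0,0,1]
    - [0,0,0,0,0,0,1]
    - [0,0,0,0,0,0,1]
    - [0,0,0,0,0,0,1]

```text
time: 29.62
tcp_pos: [0.6794, -0.005, 0.0624]
ee_rot: [[-1.0, 0.029, 0.004], [0.029, 1.0, -0.001], [-0.004, -0.0, -1.0]]
ft_force: [0.2, -0.7, 6.4]
grip_width: 0.745
grip_force: 66.6
```

>>> step_arm:
  increments:
    - [0,0,-0.5,0,0,0,1]
    - [0,0,-1,0,0,0,1]
    - [0,0,-0.6,0,0,0,1]
    - [0.66,0.8,0,0,0,0,1]
    - [0.66,0.8,0,0,0,0,1]
    - [0.66,0.8,0,0,0,0,1]
    - [0.66,0.8,0,0,0,0,1]
    - [0.66,0.8,0,0,0,0,1]
    - [0.66,0.8,0,0,0,0,1]
    - [0,0,0,0,0,0,1]

```text
time: 30.88
tcp_pos: [0.523, 0.1938, 0.1447]
ee_rot: [[-1.0, 0.025, -0.001], [0.025, 1.0, 0.0], [0.001, 0.0, -1.0]]
ft_force: [0.7, -0.0, -0.8]
grip_width: 0.749
grip_force: 66.2
```

```bash
python3 - <<'E'
from w import *
s=bot.read_state();wshot();p=s["tcp_pos"];print(wfit("pen_cup",(p[0]-.001,p[1],0),p[2]-.0624),wfit("coaster",(.5254,.1907,0)),p)
go(.527,.191,.0692,178.4)
E
```

```text
(array([0.5223, 0.1942, 1.388 ]), np.float64(0.9412272786216019)) (array([0.5265, 0.1908, 2.6057]), np.float64(0.43810400277688233)) [0.5229775  0.19376318 0.14465774]
units xyz [-0.04 -0.01  1.88] turn deg -0.1 time 31.025
```

>>> step_arm:
  increments:
    - [-0.03,-0.01,0.8,0,0,0,1]
    - [0,0,0.6,0,0,0,1]
    - [0,0,0.3,0,0,0,1]
    - [0,0,0.18,0,0,0,1]
    - [0,0,0,0,0,0,1]
    - [0,0,0,0,0,0,1]

```text
time: 31.78
tcp_pos: [0.5271, 0.1913, 0.0699]
ee_rot: [[-1.0, 0.029, 0.002], [0.029, 1.0, 0.0], [-0.002, 0.0, -1.0]]
ft_force: [-1.0, 0.3, 0.1]
grip_width: 0.746
grip_force: 66.4
```

>>> step_arm:
  increments:
    - [0,0,0.02,0,0,0,1]
    - [0,0,0,0,0,0,-1]
    - [0,0,0,0,0,0,-1]
    - [0,0,0,0,0,0,-1]
    - [0,0,-0.5,0,0,0,-1]
    - [0,0,-1,0,0,0,-1]
    - [0,0,-1,0,0,0,-1]
    - [0,0,-1,0,0,0,-1]
    - [0,0,-0.6,0,0,0,-1]
    - [0,0,0,0,0,0,-1]

```text
time: 33.02
tcp_pos: [0.5278, 0.1916, 0.235]
ee_rot: [[-1.0, 0.029, 0.006], [0.029, 1.0, 0.001], [-0.006, 0.001, -1.0]]
ft_force: [0.7, 0.1, -0.5]
grip_width: 0.999
grip_force: 0.0
```

```bash
python3 - <<'E'
from w import *
wshot();print(wfit("pen_cup",(.526,.191,0),.006),wfit("coaster",(.5254,.1907,0)))
go(.4253,.0055,.22,178.4)
E
```

```text
(array([ 0.5253,  0.1921, -1.023 ]), np.float64(0.9554875008073663)) (array([ 0.5264,  0.1906, -0.5527]), np.float64(0.3148890906222246))
units xyz [ 2.37 -4.71  0.27] turn deg -0.1 time 33.175
```

>>> step_arm:
  increments:
    - [0.39,-0.78,0,0,0,0,-1]
    - [0.4,-0.79,0,0,0,0,-1]
    - [0.4,-0.79,0,0,0,0,-1]
    - [0.4,-0.79,0,0,0,0,-1]
    - [0.4,-0.79,0,0,0,0,-1]
    - [0.38,-0.77,0.2,0,0,0,-1]
    - [0,0,0,0,0,0,-1]
    - [0,0,0,0,0,0,-1]

```text
time: 34.17
tcp_pos: [0.4257, 0.006, 0.223]
ee_rot: [[-1.0, 0.029, -0.002], [0.029, 1.0, 0.001], [0.002, 0.001, -1.0]]
ft_force: [0.6, 0.4, -0.6]
grip_width: 1.0
grip_force: 0.0
```

```bash
python3 - <<'E'
from w import *
wshot();r=wfit("tumbler",(.4253,.0055,0));print(r)
go(*r[0][:2],.109,178.4)
E
```

```text
(array([0.4255, 0.0052, 0.7456]), np.float64(0.9194205858374577))
units xyz [ 0.01 -0.03  2.87] turn deg -0.0 time 34.275
```

>>> step_arm:
  increments:
    - [0.01,-0.02,0.9,0,0,0,-1]
    - [0,0,0.9,0,0,0,-1]
    - [0,0,0.7,0,0,0,-1]
    - [0,0,0.37,0,0,0,-1]
    - [0,0,0,0,0,0,-1]
    - [0,0,0,0,0,0,1]
    - [0,0,0,0,0,0,1]
    - [0,0,0,0,0,0,1]
    - [0,0,0,0,0,0,1]
    - [0,0,0,0,0,0,1]

```text
time: 35.52
tcp_pos: [0.427, 0.0048, 0.111]
ee_rot: [[-1.0, 0.029, 0.004], [0.029, 1.0, -0.0], [-0.004, -0.0, -1.0]]
ft_force: [0.1, 0.0, 5.6]
grip_width: 0.495
grip_force: 61.4
```

>>> step_arm:
  increments:
    - [0,0,0,0,0,0,1]
    - [0,0,-0.5,0,0,0,1]
    - [0,0,-1,0,0,0,1]
    - [0,0,-1,0,0,0,1]
    - [0,0,-0.6,0,0,0,1]
    - [0,0,0,0,0,0,1]

```text
time: 36.28
tcp_pos: [0.4266, 0.0047, 0.2348]
ee_rot: [[-1.0, 0.029, 0.003], [0.029, 1.0, -0.001], [-0.003, -0.001, -1.0]]
ft_force: [0.1, -0.1, -1.8]
grip_width: 0.497
grip_force: 61.1
```

```bash
python3 - <<'E'
from w import *
go(.5258,.192,.232,178.4)
E
```

```text
units xyz [-2.34  4.75  0.08] turn deg -0.1 time 36.275
```

>>> step_arm:
  increments:
    - [-0.4,0.8,0,0,0,0,1]
    - [-0.4,0.8,0,0,0,0,1]
    - [-0.4,0.8,0,0,0,0,1]
    - [-0.4,0.8,0,0,0,0,1]
    - [-0.4,0.8,0,0,0,0,1]
    - [-0.37,0.75,0,0,0,0,1]
    - [0,0,0,0,0,0,1]
    - [0,0,0,0,0,0,1]

```text
time: 37.28
tcp_pos: [0.5248, 0.1915, 0.2313]
ee_rot: [[-1.0, 0.029, -0.004], [0.029, 1.0, -0.001], [0.004, -0.002, -1.0]]
ft_force: [0.2, 0.4, -1.2]
grip_width: 0.493
grip_force: 61.5
```

```bash
python3 - <<'E'
from w import *
s=bot.read_state();wshot("w8",dict(tumbler=((s["tcp_pos"][0]-.0015,s["tcp_pos"][1],0),s["tcp_pos"][2]-.111),pen_cup=((.5253,.192,0),.006)));p=s["tcp_pos"];print(wfit("tumbler",(p[0]-.001,p[1],0),p[2]-.111),wfit("pen_cup",(.5253,.192,0),.006),p)
go(.5268,.192,.123,178.4)
E
```

```text
(array([ 0.5249,  0.1922, -2.7965]), np.float64(0.9509711871369053)) (array([0.5243, 0.1919, 1.7243]), np.float64(0.5105388993528556)) [0.52480532 0.19149225 0.23130925]
units xyz [-0.04  0.02  2.75] turn deg -0.1 time 37.425
```

View pics/w8.png

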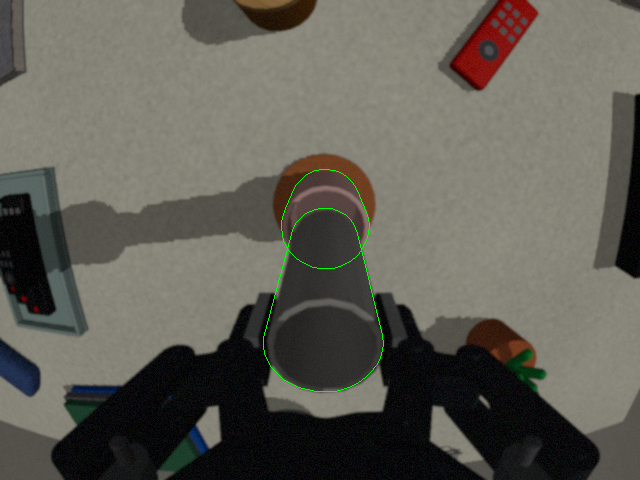

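>>> step_arm:
  increments:
    - [0,0.01,0.7,0,0,0,1]
    - [0,0,0.7,0,0,0,1]
    - [0,0,0.5,0,0,0,1]
    - [0,0,0,0,0,0,1]

```text
time: 37.92
tcp_pos: [0.5242, 0.1914, 0.1553]
ee_rot: [[-1.0, 0.03, -0.004], [0.03, 1.0, -0.001], [0.004, -0.001, -1.0]]
ft_force: [0.1, -0.3, -1.7]
grip_width: 0.496
grip_force: 61.5
```

>>> step_arm:
  increments:
    - [0,0,0.4,0,0,0,1]
    - [0,0,0.25,0,0,0,1]
    - [0,0,0.15,0,0,0,1]
    - [0,0,0,0,0,0,1]
    - [0,0,0,0,0,0,1]

```text
time: 38.55
tcp_pos: [0.5262, 0.1926, 0.1257]
ee_rot: [[-1.0, 0.029, 0.001], [0.029, 1.0, 0.0], [-0.001, 0.0, -1.0]]
ft_force: [-0.0, -0.2, -1.2]
grip_width: 0.495
grip_force: 61.5
```

>>> step_arm:
  increments:
    - [0,0,0.06,0,0,0,1]
    - [0,0,0,0,0,0,1]
    - [0,0,0,0,0,0,-0.4]
    - [0,0,0,0,0,0,-0.4]
    - [0,0,0,0,0,0,-0.4]
    - [0,0,-0.5,0,0,0,-0.6]
    - [0,0,-1,0,0,0,-1]
    - [0,0,-1,0,0,0,-1]
    - [0,0,-0.6,0,0,0,-1]
    - [0,0,0,0,0,0,-1]

```text
time: 39.8
tcp_pos: [0.5274, 0.1928, 0.2498]
ee_rot: [[-1.0, 0.029, 0.006], [0.029, 1.0, 0.001], [-0.006, 0.001, -1.0]]
ft_force: [-0.0, 0.3, -0.6]
grip_width: 1.001
grip_force: 0.0
```

```bash
python3 - <<'E'
from w import *
wshot();print(wfit("tumbler",(.5255,.192,0),.011),wfit("pen_cup",(.5255,.192,0),.006))
sc=bot.camera("scene")
for n,z in (("tumbler",.011),("pen_cup",.006)):
    cv2.polylines(sc,[cv2.convexHull(proj(pts(n,(.5255,.192,0),z),"scene").astype(np.int32))],True,(0,255,0),1)
for n,z in (("remote_long",.006),("remote_mid",.026),("remote_short",.043)):
    cv2.polylines(sc,[cv2.convexHull(proj(pts(n,(.5705,-.186,-.028),z),"scene").astype(np.int32))],True,(0,255,0),1)
cv2.imwrite("pics/s2.png",cv2.resize(sc[60:360,180:500],None,fx=2,fy=2))
E
```

```text
(array([ 0.5249,  0.1935, -0.7763]), np.float64(0.8950671982831494)) (array([0.5249, 0.192 , 2.8652]), np.float64(0.3670019510998772))
```

View pics/s2.png

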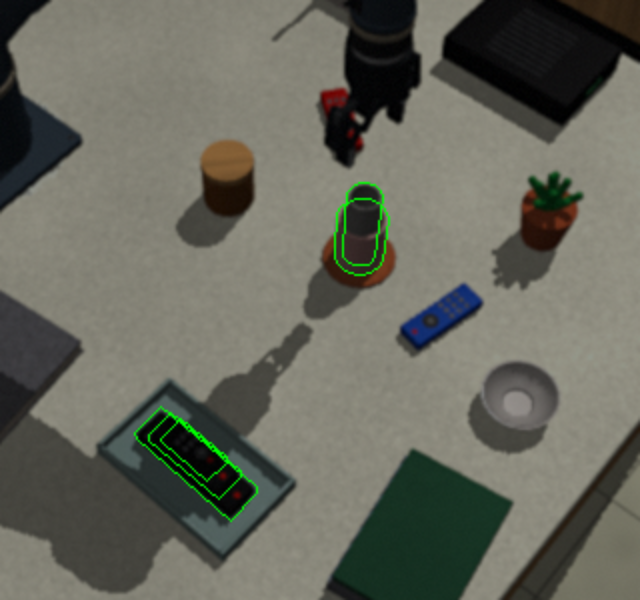

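```bash
python3 -c "
from station import bot;print(bot.close_job())"
```

```text
the job is handed in; nothing more can be done
None
```

I handed the job in at about 40 s of the 136 s. The remotes are stacked in the tray, longest at the bottom. The pen cup stands on the coaster with the tumbler inside it, every piece measured within about 3 mm of centre, and the plant, glasses case and candle were not touched. The hand-in returned no verdict.

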